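# Switch on the desk in order

### The job

Switch on this desk's equipment in its proper order by pressing three of the stay-down push switches, lightly, with a fingertip from above: first the one with the large round key, then the one with the long bar key, then the one with the square key, each fully down before you go to the next. Leave the switch with the small round key up. Do not lift, shift or knock over the switches or the other things on the desk.

Things in the scene. Friction and masses are not known exactly. Their poses are not given: they have to be found in the camera images.
- main_unit: loose desk push switch: grey square housing 76 x 76 mm, 28 mm high (about 0.5 kg, rubber feet), standing on the desk, with a large round white key, 54 mm across, in the middle of its top; origin at the centre of the underside, z up, x and y along the housing's sides
- main_top (a point): centre of the top face of that main switch's key (moves with the key): 46 mm above the desk when up, 38 mm when fully down; a thin black collar round the key ends 30 mm above the desk
- main_key (a joint): how far the main key is pushed in, m: 0 = up, 0.008 = fully down against its stop; it resists with about 3 N and stays where it is pushed (no spring return); beyond its stop the sprung key top gives up to 4 mm more, from 4 N rising to 12 N, and comes back when let go
- lamp_unit: loose desk push switch: grey square housing 76 x 76 mm, 28 mm high (about 0.5 kg, rubber feet), standing on the desk, with a long narrow bar-shaped white key, 18 mm along the housing's x by 60 mm along its y, in the middle of its top; origin at the centre of the underside, z up, x and y along the housing's sides
- lamp_top (a point): centre of the top face of that lamp switch's key (moves with the key): 46 mm above the desk when up, 38 mm when fully down; a thin black collar round the key ends 30 mm above the desk
- lamp_key (a joint): how far the lamp key is pushed in, m: 0 = up, 0.008 = fully down against its stop; it resists with about 3 N and stays where it is pushed (no spring return); beyond its stop the sprung key top gives up to 4 mm more, from 4 N rising to 12 N, and comes back when let go
- fan_unit: loose desk push switch: grey square housing 76 x 76 mm, 28 mm high (about 0.5 kg, rubber feet), standing on the desk, with a square white key, 38 x 38 mm, in the middle of its top; origin at the centre of the underside, z up, x and y along the housing's sides
- fan_top (a point): centre of the top face of that fan switch's key (moves with the key): 46 mm above the desk when up, 38 mm when fully down; a thin black collar round the key ends 30 mm above the desk
- fan_key (a joint): how far the fan key is pushed in, m: 0 = up, 0.008 = fully down against its stop; it resists with about 3 N and stays where it is pushed (no spring return); beyond its stop the sprung key top gives up to 4 mm more, from 4 N rising to 12 N, and comes back when let go
- spare_unit: loose desk push switch: grey square housing 76 x 76 mm, 28 mm high (about 0.5 kg, rubber feet), standing on the desk, with a small round white key, 20 mm across, in the middle of its top; origin at the centre of the underside, z up, x and y along the housing's sides
- spare_top (a point): centre of the top face of that spare switch's key (moves with the key): 46 mm above the desk when up, 38 mm when fully down; a thin black collar round the key ends 30 mm above the desk
- spare_key (a joint): how far the spare key is pushed in, m: 0 = up, 0.008 = fully down against its stop; it resists with about 3 N and stays where it is pushed (no spring return); beyond its stop the sprung key top gives up to 4 mm more, from 4 N rising to 12 N, and comes back when let go
- roll: bystander: loose roll of tape lying flat, 92 mm across, 48 mm high; origin under its centre
- stamp: bystander: loose round wooden hand stamp standing upright, 35 mm across, 67 mm high; origin at its foot
- seal: bystander: loose slim square stone seal standing upright, 19 x 19 x 66 mm; origin at its foot
- rubber_eraser: bystander: loose eraser lying flat, 19 x 42 x 12 mm; origin under its centre

How it is judged:
On the way, in this order (a step that is already met when the one before it is completed fails the run):
1. the large round key is down (value of joint main_key above 0.006 m), for 0.1 s.
2. the long bar key is down (value of joint lamp_key above 0.006 m), for 0.1 s.
3. the square key is down (value of joint fan_key above 0.006 m), for 0.1 s.
At the end, for the whole second after the job is handed in: The large round, bar and square keys are down (at least 6 of their 8 mm), the small round key is still up (less than 3 mm in); every switch stands upright and at rest within 20 mm of where it was, and the tape roll, stamp, seal and eraser are within 15 mm of where they were (value of joint each of main_key, lamp_key, fan_key above 0.006 m and value of joint spare_key below 0.003 m and distance of each of main_unit, lamp_unit, fan_unit, spare_unit from where it was at the start of the episode below 0.02 m and angle between each of main_unit, lamp_unit, fan_unit, spare_unit's own z axis and vertical below 0.1 rad and linear speed of each of main_unit, lamp_unit, fan_unit, spare_unit below 0.02 m/s and distance of each of roll, stamp, seal, rubber_eraser from where it was at the start of the episode below 0.015 m); the robot touches nothing.
It fails at once if a key goes down out of order: the bar before the large round one, or the square before the bar ((value of joint lamp_key above 0.004 m and value of joint main_key below 0.006 m) or (value of joint fan_key above 0.004 m and value of joint lamp_key below 0.006 m)).
It fails at once if the small round key is pressed (value of joint spare_key above 0.003 m).
It fails at once if a switch is struck or pressed harder than 25 N (contact force between any of the arm, the fingers and main_unit above 25 N or contact force between any of the arm, the fingers and lamp_unit above 25 N or contact force between any of the arm, the fingers and fan_unit above 25 N or contact force between any of the arm, the fingers and spare_unit above 25 N).
It fails at once if a switch is shifted by more than 20 mm, lifted by more than 8 mm or tipped over (distance of any of main_unit, lamp_unit, fan_unit, spare_unit from where it was at the start of the episode above 0.02 m or height (world z) of any of main_unit, lamp_unit, fan_unit, spare_unit above 0.008 m or angle between any of main_unit, lamp_unit, fan_unit, spare_unit's own z axis and vertical above 0.3 rad).
It fails at once if a bystander is moved by more than 15 mm or tipped over (distance of any of roll, stamp, seal, rubber_eraser from where it was at the start of the episode above 0.015 m or angle between any of roll, stamp, seal, rubber_eraser's own z axis and vertical above 0.4 rad).
It also fails if it takes over 40 s, if anything falls off the work surface, if the arm or the gripper's body presses on something with over 40 N, if the wrist force passes 120 N, or if a joint passes its speed limit or range.

### The arm

A 6-joint arm with a two-finger parallel gripper is mounted at the origin on a cart in front of the work surface, level with it; the furniture and walls round the work are solid. World frame = base frame: x ahead of the robot, y to its left, z up, the work surface at z = 0. Lengths are in m, angles in rad, forces in N, time in s.
With the tool pointing down it reaches from about 0.375 to 0.75 m from the base axis. Payload 9 kg.
Tool frame: the origin (TCP) lies at the very end of the fingers, on their centre line; the grasp point (between the pads) lies 19 mm behind it; z points along the fingers, y is the line along which they close (so a half turn about z gives the same grasp; the last joint's range is limited). The gripper opens to 85 mm and grips with 20 to 120 N. Pads are 22 mm wide; open, the fingers measure 114 mm over their backs; the gripper's body (76 mm by 85 mm) begins 54 mm behind the grasp point. The pads swing forward as they close: fully open they stand 13 mm farther back than shut.
Start: joints at [0.907, 0.104, 0.097, 1.564, 0, 1.353], TCP at [0.259, 0.541, 0.231] pointing down, gripper open.
Joint ranges: [-2.99, 2.99], [-0.84, 1.86], [-1.1, 1.16], [-1.84, 2.11], [-1.51, 1.56], [-3.14, 3.14]. Speed limits (rad/s): [2.22, 2.22, 2.57, 3.14, 3.14, 3.14].

### API

Orientations are given as [roll, pitch, yaw] about the fixed x, y, z axes, in that order (R = Rz(yaw) Ry(pitch) Rx(roll)).
In Python, from rig import manip, optics gives the robot as it stands. Calls block until the motion is done:
- manip.reach(position, orientation): joint-space move of the TCP to a pose.
- manip.move_linear(position, frame=None, feed=0.15, force_limit=None): straight line of the TCP; frame=None keeps the orientation; feed is the mean speed in m/s. With force_limit (N) it stops when the force on the tool has changed by that much, and returns True; else False.
- manip.set_joints(angles): joint-space move.
- manip.gripper_to(opening, strength=None): finger opening in m; strength is the grip in N (None keeps the last); returns when the fingers have stopped.
- manip.dwell(seconds).
- manip.solve_ik(position, orientation): joint angles nearest the present ones, or None.
- optics.camera(name): name is "scene" or "top" or "wrist"; returns a dict with "img" (400x640x3 uint8, blue, green, red), "intrinsics" (3x3 intrinsics, pixels), "dist" ([k1, k2, p1, p2, k3] as OpenCV has them; the pictures are not rectified), "R" (3x3) and "t" (3): a world point X has camera coordinates R X + t; the wrist camera has in their place "hand_eye" (4x4, takes a point from camera to tool coordinates, whose origin is the TCP and whose axes are the flange's). Camera axes: x right, y down, z forward; pixel columns grow to the right and rows downward; lengths in m; the calibration is good to about 2 mm. A picture is of the moment at which its call begins: read the wrist's pose just before it. There is no depth.
A pose or a line that the arm cannot do raises manip.Unreachable and nothing moves.
- manip.job_done(): hands the job in; it is judged then, once.
Readings, each from a call of its own:
- manip.current_time_s(): time.
- manip.current_joint_positions(): joint angles.
- manip.current_joint_velocities(): joint speeds.
- manip.current_effort(): joint torques, N m.
- manip.current_tcp_pos(): TCP position.
- manip.current_tcp_rot(): TCP orientation.
- manip.current_force(): force on the tool from outside, world axes, zero at the start.
- manip.current_wrist_torque(): the same for the moment, N m.
- manip.current_width(): finger opening in m.
- manip.current_gripper_force(): force on a finger pad.
Only numpy, scipy, OpenCV 4.12 (cv2) and the standard library are available. Lean on these libraries where they do the work, as an engineer would, in place of code of your own. Each camera call takes 0.05 s, during which the arm holds its last target. There are 200 camera calls.

## Working session

There is one attempt and no reset: what is moved stays moved. The work goes in short steps, each a Python script; the robot and the scene stay as the last script left them, time stands still between calls to the robot, and variables do not carry over. Pictures are saved under pics/ and viewed, at most 10 in all, crops included, and the job is handed in when it is done.

```bash
ls; mkdir -p pics
python3 - <<'E'
from rig import manip, optics
import cv2,pickle
d={}
for n in("scene","top","wrist"):
    d[n]=optics.camera(n); cv2.imwrite(f"pics/{n}0.png",d[n]["img"])
    print(n,{k:(v.round(3).tolist() if hasattr(v,'round') else v) for k,v in d[n].items() if k!="img"})
pickle.dump(d,open("d.pkl","wb"))
print(manip.current_tcp_pos(),manip.current_tcp_rot(),manip.current_time_s())
E
```

```text
pics
scene {'intrinsics': [[379.2, 0.0, 321.458], [0.0, 379.2, 203.244], [0.0, 0.0, 1.0]], 'dist': [0.003, 0.0, 0.0, 0.0, 0.0], 'R': [[0.83, -0.557, -0.019], [-0.305, -0.426, -0.851], [0.466, 0.713, -0.524]], 't': [-0.51, 0.191, 0.762]}
top {'intrinsics': [[372.124, 0.0, 316.606], [0.0, 372.124, 203.848], [0.0, 0.0, 1.0]], 'dist': [-0.067, 0.0, 0.0, 0.0, 0.0], 'R': [[-0.012, -1.0, -0.016], [-0.985, 0.014, -0.171], [0.171, 0.014, -0.985]], 't': [-0.067, 0.563, 0.958]}
wrist {'intrinsics': [[280.326, 0.0, 312.295], [0.0, 280.326, 201.516], [0.0, 0.0, 1.0]], 'dist': [-0.031, 0.0, 0.0, 0.0, 0.0], 'hand_eye': [[0.001, -0.946, -0.324, 0.083], [1.0, 0.001, -0.0, -0.0], [0.001, -0.324, 0.946, -0.143], [0.0, 0.0, 0.0, 1.0]]}
[0.25857102 0.54116175 0.23070853] [-3.14062844e+00 -2.28790289e-04  2.69573189e+00] 0.15
```

View pics/top0.png

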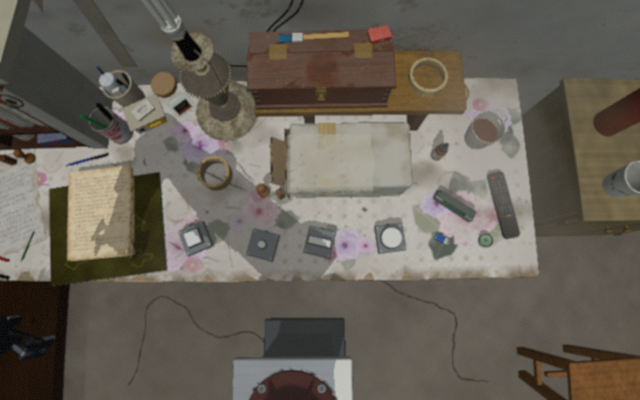

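View pics/scene0.png

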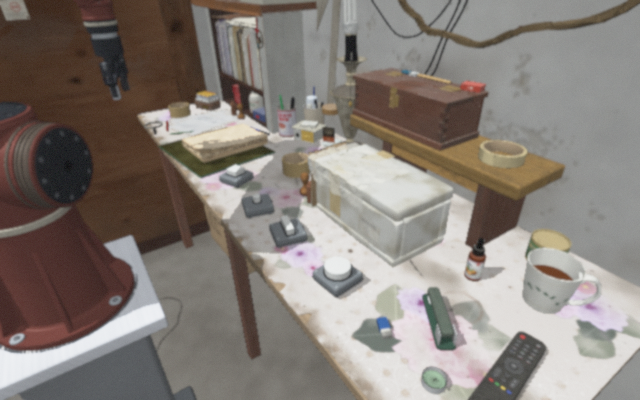

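The top view shows the switches at about: main (390,237), bar/lamp (320,241), small round/spare (263,245) and square/fan (194,237). The roll is at (214,173), the stamp at (263,190) and the seal at (281,193), with a big box behind. The scene view agrees: main (338,268), lamp (290,227), spare (256,198), fan (236,172). Next I'll zoom in on both.

Run:
```python
import cv2
t=cv2.imread("pics/top0.png")[155:270,170:420]; s=cv2.imread("pics/scene0.png")[145:300,200:380]
cv2.imwrite("pics/topz.png",cv2.resize(t,None,fx=3.2,fy=3.2,interpolation=cv2.INTER_CUBIC))
cv2.imwrite("pics/scz.png",cv2.resize(s,None,fx=3.5,fy=3.5,interpolation=cv2.INTER_CUBIC))
```

```text
(no output)
```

View pics/topz.png

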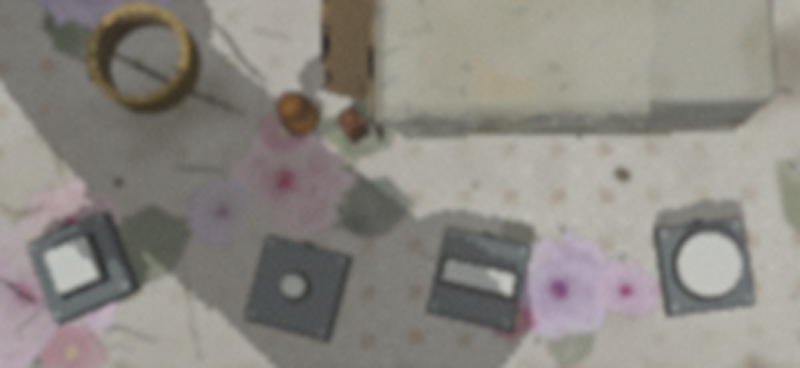

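View pics/scz.png

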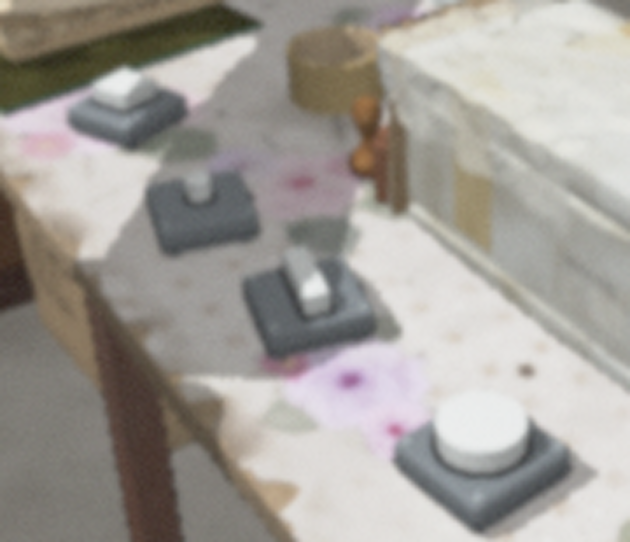

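In the top zoom the key tops are at main (709,265), lamp (479,278), spare (294,286) and fan (72,265). In the scene zoom they are at main (483,420), lamp (306,277), spare (198,178) and fan (124,86). I'll triangulate from these.

```bash
cat > h.py <<'E'
import numpy as np,cv2
def ray(c,uv,R=None,t=None):
    R=c["R"] if R is None else R; t=c["t"] if t is None else t
    p=cv2.undistortPoints(np.array([[uv]],float),np.array(c["intrinsics"]),np.array(c["dist"]))[0,0]
    d=R.T@np.r_[p,1]; return -R.T@t, d/np.linalg.norm(d)
def tri(rays):
    A=[np.eye(3)-np.outer(d,d) for o,d in rays]
    X=np.linalg.solve(sum(A),sum(a@o for a,(o,d) in zip(A,rays)))
    return X,[np.linalg.norm(a@(X-o)) for a,(o,d) in zip(A,rays)]
def atz(r,z): return r[0]+r[1]*(z-r[0][2])/r[1][2]
E
python3 - <<'E'
import pickle,numpy as np
from h import *
from rig import manip
d=pickle.load(open("d.pkl","rb"))
T=dict(main=(709,265),lamp=(479,278),spare=(294,286),fan=(72,265),roll=(143,57),stamp=(297,113),seal=(352,122),boxL=(375,135),boxR=(770,100))
S=dict(main=(483,420),lamp=(306,277),spare=(198,178),fan=(124,86))
for k,p in T.items():
    a=ray(d["top"],[(p[0]+.5)/3.2-.5+170,(p[1]+.5)/3.2-.5+155])
    print(k,"z46:",atz(a,.046).round(4),end=" ")
    if k in S:
        q=S[k]; b=ray(d["scene"],[(q[0]+.5)/3.5-.5+200,(q[1]+.5)/3.5-.5+145])
        X,e=tri([a,b]); print("tri",X.round(4),np.round(e,4),"reach",np.hypot(*X[:2]).round(3))
        for yaw in (0,1.57,-1.57,np.pi,X[1]*3): print(yaw, manip.solve_ik([*X[:2],.2],[np.pi,0,yaw]) is not None,manip.solve_ik([*X[:2],.04],[np.pi,0,yaw]) is not None)
    else: print()
E
```

```text
main z46: [ 0.4687 -0.272   0.046 ] tri [ 0.4697 -0.2725  0.0466] [0.0013 0.0013] reach 0.543
0 True True
1.57 True True
-1.57 True True
3.141592653589793 True True
-0.8175601107171437 True True
lamp z46: [ 0.4605 -0.0803  0.046 ] tri [ 0.4616 -0.0806  0.0414] [0.0008 0.0008] reach 0.469
0 True True
1.57 True True
-1.57 True True
3.141592653589793 True True
-0.24172182382866275 True True
spare z46: [0.4557 0.0742 0.046 ] tri [0.456  0.0738 0.0473] [0.0005 0.0005] reach 0.462
0 True True
1.57 True True
-1.57 True True
3.141592653589793 True True
0.2212744179778245 True True
fan z46: [0.4751 0.2632 0.046 ] tri [0.4759 0.2645 0.0419] [0.0005 0.0005] reach 0.544
0 True True
1.57 True True
-1.57 True True
3.141592653589793 True True
0.7934571734321687 True True
roll z46: [0.6549 0.2087 0.046 ] 
stamp z46: [0.6031 0.0735 0.046 ] 
seal z46: [0.5945 0.0263 0.046 ] 
boxL z46: [0.583  0.0066 0.046 ] 
boxR z46: [ 0.6085 -0.3306  0.046 ]
```

Heights come out at 41–47 mm against the expected 46 mm, and the reach is fine. I'll move above the lamp and check the keys with the wrist camera on the way.

Run:
```python
from rig import manip, optics
import numpy as np,cv2,pickle
from scipy.spatial.transform import Rotation as Ro
from h import *
D=[np.pi,0,np.pi/2]
t0=manip.current_time_s()
manip.gripper_to(0.0)
manip.reach([.45,.08,.25],D); 
manip.reach([.46,-.20,.16],D); manip.dwell(.2)
p,r=manip.current_tcp_pos(),manip.current_tcp_rot(); c=optics.camera("wrist")
pickle.dump((p,r,c),open("w.pkl","wb")); cv2.imwrite("pics/w1.png",c["img"])
Tt=np.eye(4);Tt[:3,:3]=Ro.from_euler("xyz",r).as_matrix();Tt[:3,3]=p
M=np.linalg.inv(Tt@np.array(c["hand_eye"]))
for X in ([.4697,-.2725,.046],[.461,-.0805,.046],[.456,.074,.046]):
    q=cv2.projectPoints(np.array([X]),cv2.Rodrigues(M[:3,:3])[0],M[:3,3],np.array(c["intrinsics"]),np.array(c["dist"]))[0].ravel(); print(q)
print(p,r,manip.current_force(),manip.current_width(),manip.current_time_s()-t0)
```

```text
[319.94778564 262.39594906]
[312.15557085  60.78969845]
[ 305.53675307 -178.29782727]
[ 0.4605508  -0.19910033  0.16052505] [3.14088859e+00 3.95751673e-04 1.57254392e+00] [-0.60112916 -0.25250456 -0.06297521] -9.883334322434904e-05 3.9667
```

View pics/w1.png

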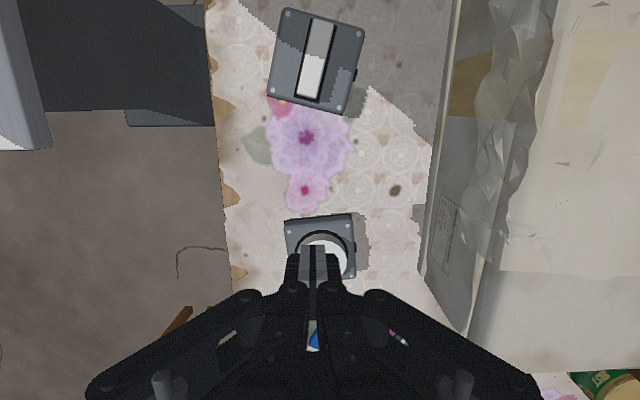

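The wrist view shows the main key near (322,258) and the bar at (315,60). The predictions were (320,262) and (312,61), so they agree to a few mm. Now I'll press main.

```bash
cat >> h.py <<'E'
def press(manip,xy):
    x,y=xy; D=[np.pi,0,np.pi/2]
    manip.reach([x,y,.10],D); manip.move_linear([x,y,.056]); manip.dwell(.2)
    hit=manip.move_linear([x,y,.0345],feed=.015,force_limit=6.5)
    manip.dwell(.25); print("hit",hit,manip.current_tcp_pos().round(4),manip.current_force().round(2))
    manip.move_linear([x,y,.10]); print(manip.current_force().round(2),manip.current_time_s())
E
python3 - <<'E'
from rig import manip
from h import *
press(manip,(.4697,-.2725))
E
```

```text
hit True [ 0.4698 -0.2726  0.0366] [-0.94  1.13  6.3 ]
[ 0.33  0.07 -0.2 ] 7.2583
```

The main tip stopped at 36.6 mm with 6.3 N, which is past the 38 mm stop, so the key is fully down. The lamp is next, with a picture of main first.

Run:
```python
from rig import manip
from h import *
press(manip,(.461,-.0805))
```

```text
hit True [ 0.4611 -0.0805  0.0366] [-1.1   1.2   7.43]
[-0.29  0.16 -0.37] 10.725
```

Run:
```python
from rig import manip,optics
from h import *
manip.move_linear([.461,-.0805,.15]); manip.reach([.465,.15,.15],[np.pi,0,np.pi/2])
press(manip,(.4755,.264))
manip.move_linear([.4755,.264,.18]); manip.reach([.45,.36,.25],[np.pi,0,np.pi/2]); manip.dwell(.2)
for n in("top","scene"): cv2.imwrite(f"pics/{n}1.png",optics.camera(n)["img"])
a,b=cv2.imread("pics/top1.png")[155:270,170:420],cv2.imread("pics/scene1.png")[145:300,200:380]
cv2.imwrite("pics/fin.png",np.vstack([cv2.resize(a,(640,294)),np.hstack([cv2.resize(b,(320,276)),cv2.resize(cv2.imread("pics/scene0.png")[145:300,200:380],(320,276))])]))
print(manip.current_time_s())
```

```text
hit True [0.4756 0.264  0.0366] [-2.35  0.8   6.81]
[-0.66 -0.23 -0.76] 15.3667
16.9083
```

View pics/fin.png

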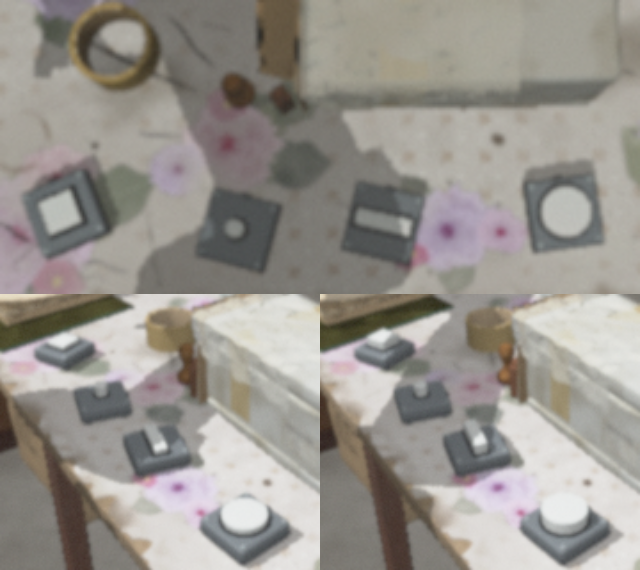

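In the after/before pair, the main, bar and square keys (scene pane: (245,515), (155,438), (63,340)) are clearly lower. The small round key is still up at (101,390), and nothing has moved.

```bash
python3 -c "
from rig import manip
print(manip.job_done())"
```

```text
the job is handed in; nothing more can be done
None
```

I pressed the large round, bar and square keys fully down in that order (about 6–7.5 N each), left the small round key up, saw nothing displaced in the final pictures, and handed the job in at about 17 s; it returned no verdict.

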